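# Sweep the spare terminal blocks into the bay

## Robot

A 6-joint arm with a two-finger parallel gripper is mounted at the origin on a cart in front of the work surface, level with it; the furniture and walls round the work are solid. World frame = base frame: x ahead of the robot, y to its left, z up, the work surface at z = 0. Lengths are in m, angles in degrees, forces in N, time in s.
With the tool pointing down it reaches from about 0.375 to 0.9 m from the base axis. Payload 3.1 kg.
Tool frame: the origin (TCP) lies at the very end of the fingers, on their centre line; the grasp point (between the pads) lies 19 mm behind it; z points along the fingers, y is the line along which they close (so a half turn about z gives the same grasp; the last joint's range is limited). The gripper opens to 87 mm and grips with 3 to 60 N. Pads are 19 mm wide; open, the fingers measure 117 mm over their backs; the gripper's body (75 mm by 190 mm) begins 51 mm behind the grasp point.
Start: joints at [54.402, 30.224, 82.088, -0, 67.689, -10.227], TCP at [0.268, 0.565, 0.223] pointing down, gripper open.
Joint ranges: [-176.69, 176.69], [-43.24, 126.21], [12.49, 139.97], [-82, 262], [0, 151.66], [-163.58, 163.58]. Speed limits (degrees/s): [159.86, 159.86, 180, 180, 180, 180].

## Interface

Orientations are given as a 3x3 rotation matrix whose columns are the frame's x, y, z axes.
In Python, from rig import bot gives the robot as it stands.
- The arm moves only by the tool move_arm, never from a script. Its argument "increments" is a list of rows, each an object with "xyz": the shift along the tool's x, y, z in mm, a list of three; "roll": the turn about the tool's z in rad; "grip": the opening in per cent of the stroke, from 0 (shut) to 100 (fully open). A call has 1 to 5 rows; each row shifts and turns the commanded pose from where the row before left it, along the tool's axes as they then stand; what a row does not reach is not made up. A row lasts 1/12 s, in which the tool goes at most 41.7 mm and 7.16 degrees, less where a joint would pass 70% of its speed; a pose out of reach is approached as far as the arm can. A call is refused whole if a number of a shift passes 41.7 or a number of a turn 0.125, either way. A call with a gripper value outside its range is refused whole. The fingers move at their own pace and stop on an object; the grip force is fixed at half the most. Time passes only in rows, so rows that do not move let the fingers close. It gives the time, the measured TCP pose, the force, the opening and the grip force at its end, in the units of the state.
- bot.read_state(): the state, without advancing time (a new reading comes with each control period).
- bot.capture(name): name is "scene" or "top"; returns (picture, depth): 400x640x3 uint8, red, green, blue; 400x640 float32, m along the optical axis (not along the pixel's ray), 0 where there is no reading.
- bot.camera_model(name): a dict with "intrinsics" (3x3 intrinsics, pixels), "rvec" (rotation vector, rad) and "tvec" (3), from world to camera coordinates, as OpenCV has them. Camera axes: x right, y down, z forward; pixel columns grow to the right and rows downward; lengths in m; the calibration is good to about 2 mm. A picture is of the moment at which its call begins. camera_model takes no time and is no camera call.
- bot.hand_in(): hands the job in; it is judged then, once.
Trained networks look in the newest picture that a camera, given by its name, has taken for a name from the list of things; names that differ only in an ending like _2 or _b are one class to them, and where a whole thing is asked for, a point or a joint stands for the part that bears it (a point fixed in the world has none). Each returns a list of dicts, best first, with "conf" (0 to 1); they miss things now and then, are a little off and sometimes report something else, mostly with a low value. They report only what shows in the picture. A call takes as long as a camera call.
- bot.spot_in(label, camera): "at" ([x, y, z] in m, in the coordinates of the camera as it stood for that picture, good to about 4 mm: the middle of the surface that is visible of it).
- bot.trace(label, camera): "mask" (400x640 bool, what is visible of it).
The state is a dict: "time_s": time; "joint_positions": joint angles; "qvel": joint speeds; "tau": joint torques, N m; "position": TCP position; "tcp_rot": TCP orientation; "force": force on the tool from outside, world axes, zero at the start; "moment": the same for the moment, N m; "opening": opening from 0.0 (shut) to 1.0 (fully open); "grasp_force": force on a finger pad.
Only numpy, scipy, OpenCV 4.12 (cv2) and the standard library are available. Lean on these libraries where they do the work, as an engineer would, in place of code of your own. Each camera call takes 0.05 s, during which the arm holds its last target. There are 200 camera calls.

## Task

Clear the bench: with the closed fingers, gently sweep the three off-white terminal blocks across the mat into the low three-sided bay with the blue floor, each one well in past the mouth and lying flat. Only push them along the bench, never pinch or lift them, and leave the weight, the vial and everything else where it stands.

Things in the scene. Friction and masses are not known exactly. Their poses are not given: they have to be found in the camera images.
- bay: sweep-in bay: fixed, low three-sided aluminium fence with a flush blue floor patch. Inside 120 mm deep (its x) by 140 mm wide (its y); walls 4 mm thick, 16 mm high; no sill at the mouth. Origin: centre of the inside at bench height. Its x axis points from the open mouth (x = -60 mm) to the back wall (inner face x = +60 mm); side walls' inner faces at y = -70 and +70 mm. Low screw tabs outside
- bay_mouth (a point): middle of the bay's open mouth line, at bench height; same axes as the bay. Parts slide in along the bench surface without a step. A low flat plate (37 mm high) lies between bay and robot; a tall instrument (305 mm) stands to the right, over 0.1 m beyond the back wall and near the start pose of the arm: rise above it first
- block_a: one of the three: spare terminal block, a small off-white bar with four brass-coloured screw dots on top, 16 x 42 x 15 mm (x, y, z), 20 to 45 g, lying flat and loose on the bench. Origin: centre of its underside; y along its length, z up. It slides readily when pushed low on its side
- block_b: another of the three: spare terminal block, a small off-white bar with four brass-coloured screw dots on top, 16 x 42 x 15 mm (x, y, z), 20 to 45 g, lying flat and loose on the bench. Origin: centre of its underside; y along its length, z up. It slides readily when pushed low on its side
- block_c: the third of the three: spare terminal block, a small off-white bar with four brass-coloured screw dots on top, 16 x 42 x 15 mm (x, y, z), 20 to 45 g, lying flat and loose on the bench. Origin: centre of its underside; y along its length, z up. It slides readily when pushed low on its side
- weight: brass check weight, a standing cylinder 22 mm in diameter and 42 mm high with a knob on top; origin centre of its underside. Stays where it is
- vial: small glass vial with dark red content and blue screw cap, standing, 26 mm in diameter and 50 mm high; origin centre of its underside. Stays where it is
- chip_tray: square black chip tray with golden chips, 50 x 50 x 8 mm, lying flat to the left; origin centre of its underside. Stays where it is
- blue_case: flat blue case, 36 x 71 x 17 mm, lying to the left; origin centre of its underside. Stays where it is

How it is judged:
By the outcome, as a careful person would: the job done as asked, in the order asked, and still so for the second after the job is handed in, with the robot touching nothing.
It also fails if it takes over 67 s, if anything falls off the work surface, if the arm or the gripper's body presses on something with over 40 N, if the wrist force passes 120 N, or if a joint passes its speed limit or range.

## Working session

There is one attempt and no reset: what is moved stays moved. The work goes in short steps, Python scripts to look and compute and a tool call to move; the robot and the scene stay as the last step left them, time stands still between calls to the robot, and variables do not carry over. Pictures are saved under pics/ and viewed, at most 10 in all, crops included, and the job is handed in when it is done.

Besides the shell and the picture viewer there is one more tool, called as name(argument=value, ...) on one line, values as JSON. move_arm: Moves the arm, as the interface text tells. Its arguments: {"type":"object","properties":{"increments":{"type":"array"}},"required":["increments"]}

```bash
mkdir -p pics
cat > h.py <<'E'
import numpy as np, cv2
from rig import bot
def cam(n):
    m=bot.camera_model(n); R,_=cv2.Rodrigues(np.array(m["rvec"],float)); return np.array(m["intrinsics"]),R,np.array(m["tvec"],float).reshape(3)
def w(n,p):
    K,R,t=cam(n); return R.T@(np.array(p)-t)
def cloud(n,d):
    K,R,t=cam(n); v,u=np.mgrid[:400,:640]
    P=np.stack([(u-K[0,2])/K[0,0]*d,(v-K[1,2])/K[1,1]*d,d],-1)
    return (P-t)@R
def save(n,name):
    im,d=bot.capture(n); cv2.imwrite(f"pics/{name}.png",im[:,:,::-1]); return im,d
E
cat > look.py <<'E'
from h import *
im,d=save("top","top0"); im2,d2=save("scene","scene0")
for n,dd in(("top",d),("scene",d2)):
    C=cloud(n,dd); print(n)
    for l in ["block_a","weight","vial","bay","chip_tray","blue_case"]:
        for r in bot.trace(l,n)[:4]:
            m=r["mask"]&(dd>0); p=C[m]
            if len(p)<5: continue
            zt=np.percentile(p[:,2],90); q=p[p[:,2]>zt-.008]
            rc=cv2.minAreaRect((q[:,:2]*1000).astype(np.float32))
            ys,xs=np.nonzero(m)
            print(l,round(r["conf"],2),"px",xs.mean().round(),ys.mean().round(),len(p),"rect",np.round(rc[0]),np.round(rc[1]),round(rc[2]),"z",round(zt,3))
print(bot.read_state()["time_s"],bot.read_state()["tcp_rot"])
E
python3 look.py
```

```text
top
block_a 0.61 px 374.0 193.0 105 rect [636. -16.] [15. 39.] 2 z 0.014
block_a 0.53 px 335.0 216.0 125 rect [580.  75.] [16. 42.] 68 z 0.014
weight 0.51 px 311.0 180.0 41 rect [660. 136.] [13. 14.] 0 z 0.04
weight 0.42 px 202.0 268.0 489 rect [446. 389.] [36. 71.] 75 z 0.017
weight 0.41 px 436.0 215.0 3445 rect [ 588. -167.] [179. 135.] 5 z 0.006
vial 0.55 px 322.0 269.0 80 rect [452. 105.] [20. 18.] 1 z 0.05
bay 0.6 px 435.0 215.0 3339 rect [ 587. -163.] [179. 127.] 5 z 0.005
chip_tray 0.7 px 256.0 274.0 440 rect [435. 261.] [49. 50.] 21 z 0.009
blue_case 0.44 px 335.0 215.0 97 rect [580.  76.] [15. 39.] 68 z 0.014
scene
block_a 0.61 px 335.0 219.0 128 rect [580.  72.] [19. 40.] 74 z 0.014
block_a 0.53 px 377.0 233.0 151 rect [637. -21.] [17. 44.] 1 z 0.014
block_a 0.45 px 331.0 253.0 158 rect [512. -29.] [17. 41.] 1 z 0.014
weight 0.53 px 351.0 194.0 134 rect [663. 132.] [14. 15.] 73 z 0.039
vial 0.7 px 280.0 223.0 219 rect [453. 101.] [22. 19.] 40 z 0.049
vial 0.61 px 335.0 219.0 157 rect [581.  72.] [21. 41.] 70 z 0.014
bay 0.97 px 401.0 283.0 3645 rect [ 586. -167.] [171. 128.] 6 z 0.013
chip_tray 0.7 px 248.0 199.0 255 rect [435. 259.] [53. 52.] 22 z 0.008
chip_tray 0.44 px 401.0 283.0 3607 rect [ 586. -168.] [171. 127.] 7 z 0.013
blue_case 0.77 px 234.0 175.0 216 rect [446. 385.] [37. 62.] 70 z 0.016
0.7 [[-9.03566577e-01  4.28447706e-01  6.73996897e-05]
 [ 4.28447710e-01  9.03566576e-01  5.59999195e-05]
 [-3.69070697e-05  7.94768983e-05 -9.99999996e-01]]
```

```bash
python3 -c "
import cv2
a=cv2.imread('pics/top0.png')[120:320,180:520];cv2.imwrite('pics/topc.png',cv2.resize(a,None,fx=2.3,fy=2.3,interpolation=2))"
```

```text
(no output)
```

View pics/topc.png

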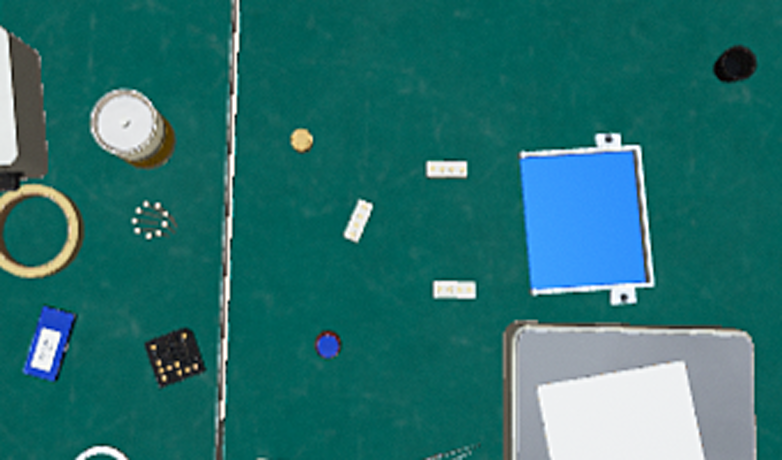

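View pics/scene0.png

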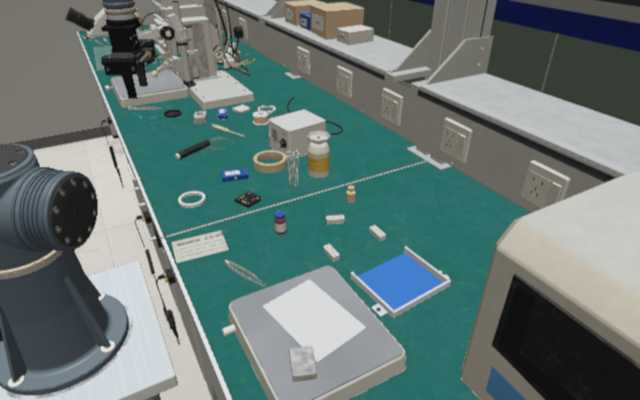

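The top view (up = +x, left = +y) shows blocks at crop px (446,169), (358,220) and (454,290). The bay is at (587,218), with its mouth facing left (+y). The weight (301,139) and vial (328,345) are clear of the push lanes. I'll measure the bay edges and the blocks' poses by colour, and raise the arm at the same time.

```bash
cat > meas.py <<'E'
from h import *
import sys
def ground(n,uv,z):
    K,R,t=cam(n); q=np.c_[(uv[:,0]-K[0,2])/K[0,0],(uv[:,1]-K[1,2])/K[1,1],np.ones(len(uv))]@R
    c=-R.T@t; return c[:2]+q[:,:2]*((z-c[2])/q[:,2])[:,None]
im,d=save("top",sys.argv[1]); hs=cv2.cvtColor(im,cv2.COLOR_RGB2HSV)
def comps(m,z,lo,hi,box):
    n,l,s,_=cv2.connectedComponentsWithStats(m.astype(np.uint8))
    for i in range(1,n):
        x,y=s[i,0]+s[i,2]/2,s[i,1]+s[i,3]/2
        if lo<s[i,4]<hi and box[0]<x<box[1] and box[2]<y<box[3]:
            ys,xs=np.nonzero(l==i); P=ground("top",np.c_[xs,ys].astype(float),z)*1000
            rc=cv2.minAreaRect(P.astype(np.float32)); c=cv2.boxPoints(rc)
            print(s[i,4],"mean",P.mean(0).round(1),"corners",c.round().tolist())
comps((hs[...,0]>95)&(hs[...,0]<125)&(hs[...,1]>120),0,1500,9000,(390,480,160,270))
comps((hs[...,1]<70)&(hs[...,2]>150),.015,50,250,(315,470,170,262))
s=bot.read_state(); print(s["time_s"],s["position"],s["force"])
E
python3 meas.py top1
```

```text
2882 mean [ 586.4 -161. ] corners [[512.0, -106.0], [523.0, -228.0], [662.0, -216.0], [651.0, -94.0]]
117 mean [635.3 -15.8] corners [[627.0, 6.0], [628.0, -35.0], [643.0, -35.0], [642.0, 6.0]]
124 mean [578.6  76. ] corners [[555.0, 76.0], [596.0, 60.0], [602.0, 76.0], [562.0, 92.0]]
145 mean [509.8 -24.8] corners [[501.0, -3.0], [502.0, -46.0], [519.0, -46.0], [518.0, -3.0]]
0.75 [0.26774968 0.56472853 0.22257548] [ 0.18677653 -0.64520736 -1.03981153]
```

move_arm(increments=[{"xyz":[0,0,-35],"roll":0,"grip":0},{"xyz":[0,0,-35],"roll":0,"grip":0},{"xyz":[0,0,-35],"roll":0,"grip":0},{"xyz":[0,0,0],"roll":0.113,"grip":0},{"xyz":[0,0,0],"roll":0.113,"grip":0}])

```text
time_s: 1.17
position: [0.2686, 0.5661, 0.3312]
tcp_rot: [[-0.781, 0.624, 0.004], [0.624, 0.781, 0.006], [0.0, 0.007, -1.0]]
force: [0.9, 0.4, -0.4]
opening: 0.71
grasp_force: 0.0
```

move_arm(increments=[{"xyz":[0,0,0],"roll":0.113,"grip":0},{"xyz":[0,0,0],"roll":0.113,"grip":0},{"xyz":[0,0,0],"roll":0.113,"grip":0},{"xyz":[0,0,0],"roll":0.113,"grip":0},{"xyz":[0,0,0],"roll":0.113,"grip":0}])

```text
time_s: 1.58
position: [0.2677, 0.5646, 0.3276]
tcp_rot: [[-0.325, 0.946, -0.0], [0.946, 0.325, -0.0], [-0.0, -0.0, -1.0]]
force: [-0.6, 0.4, -0.4]
opening: 0.325
grasp_force: 0.0
```

move_arm(increments=[{"xyz":[0,0,0],"roll":0.113,"grip":0},{"xyz":[0,0,0],"roll":0.113,"grip":0},{"xyz":[0,0,0],"roll":0.113,"grip":0},{"xyz":[0,0,0],"roll":0,"grip":0}])

```text
time_s: 1.92
position: [0.2677, 0.5647, 0.3275]
tcp_rot: [[0.004, 1.0, -0.0], [1.0, -0.004, -0.0], [-0.0, -0.0, -1.0]]
force: [0.2, -0.7, 0.1]
opening: 0.043
grasp_force: 0.0
```

move_arm(increments=[{"xyz":[-32,22,0],"roll":0,"grip":0},{"xyz":[-32,22,0],"roll":0,"grip":0},{"xyz":[-32,22,0],"roll":0,"grip":0},{"xyz":[-32,22,0],"roll":0,"grip":0},{"xyz":[-32,22,0],"roll":0,"grip":0}])

```text
time_s: 2.33
position: [0.378, 0.4031, 0.3277]
tcp_rot: [[-0.002, 1.0, 0.0], [1.0, 0.002, 0.0], [0.0, 0.0, -1.0]]
force: [0.3, -0.9, 0.2]
opening: 0.005
grasp_force: 0.0
```

move_arm(increments=[{"xyz":[-32,22,0],"roll":0,"grip":0},{"xyz":[-32,22,0],"roll":0,"grip":0},{"xyz":[-32,22,0],"roll":0,"grip":0},{"xyz":[-32,22,0],"roll":0,"grip":0},{"xyz":[-32,22,0],"roll":0,"grip":0}])

```text
time_s: 2.75
position: [0.4879, 0.2426, 0.3278]
tcp_rot: [[-0.001, 1.0, 0.001], [1.0, 0.001, 0.0], [0.0, 0.001, -1.0]]
force: [0.5, 0.6, 0.5]
opening: 0.004
grasp_force: 0.0
```

move_arm(increments=[{"xyz":[-32,22,0],"roll":0,"grip":0},{"xyz":[-32,22,0],"roll":0,"grip":0},{"xyz":[-32,22,0],"roll":0,"grip":0},{"xyz":[-32,22,0],"roll":0,"grip":0},{"xyz":[0,0,0],"roll":0,"grip":0}])

```text
time_s: 3.17
position: [0.5793, 0.1098, 0.3274]
tcp_rot: [[0.006, 1.0, 0.004], [1.0, -0.006, -0.004], [-0.004, 0.004, -1.0]]
force: [0.4, -0.0, -1.0]
opening: 0.0
grasp_force: 0.0
```

move_arm(increments=[{"xyz":[-24,17,0],"roll":0,"grip":0},{"xyz":[-24,17,0],"roll":0,"grip":0},{"xyz":[-24,17,0],"roll":0,"grip":0},{"xyz":[0,0,38],"roll":0,"grip":0},{"xyz":[0,0,38],"roll":0,"grip":0}])

```text
time_s: 3.58
position: [0.6289, 0.0423, 0.2534]
tcp_rot: [[0.001, 1.0, 0.008], [1.0, -0.001, -0.001], [-0.001, 0.008, -1.0]]
force: [0.2, 1.5, -1.4]
opening: 0.004
grasp_force: 0.0
```

move_arm(increments=[{"xyz":[0,0,38],"roll":0,"grip":0},{"xyz":[0,0,38],"roll":0,"grip":0},{"xyz":[0,0,38],"roll":0,"grip":0},{"xyz":[0,0,38],"roll":0,"grip":0},{"xyz":[0,0,0],"roll":0,"grip":0}])

```text
time_s: 4.0
position: [0.6194, 0.0449, 0.0915]
tcp_rot: [[-0.0, 1.0, -0.017], [1.0, 0.0, 0.002], [0.002, -0.017, -1.0]]
force: [-2.2, 0.2, -1.3]
opening: 0.006
grasp_force: 0.0
```

move_arm(increments=[{"xyz":[0,0,30],"roll":0,"grip":0},{"xyz":[0,0,25],"roll":0,"grip":0},{"xyz":[0,0,15],"roll":0,"grip":0},{"xyz":[0,0,0],"roll":0,"grip":0},{"xyz":[0,0,0],"roll":0,"grip":0}])

```text
time_s: 4.42
position: [0.6264, 0.0442, 0.0307]
tcp_rot: [[0.001, 1.0, 0.001], [1.0, -0.001, -0.0], [-0.0, 0.001, -1.0]]
force: [0.4, -0.5, -0.7]
opening: 0.004
grasp_force: 0.0
```

move_arm(increments=[{"xyz":[0,0,15],"roll":0,"grip":0},{"xyz":[0,0,10],"roll":0,"grip":0},{"xyz":[-6,0,0],"roll":0,"grip":0},{"xyz":[-8,0,0],"roll":0,"grip":0},{"xyz":[-4,0,0],"roll":0,"grip":0}])

```text
time_s: 4.83
position: [0.6266, 0.0247, 0.0057]
tcp_rot: [[0.002, 1.0, 0.002], [1.0, -0.002, -0.001], [-0.001, 0.002, -1.0]]
force: [-0.5, -1.1, -0.8]
opening: 0.005
grasp_force: 0.0
```

move_arm(increments=[{"xyz":[-4,0,0],"roll":0,"grip":0},{"xyz":[-4,0,0],"roll":0,"grip":0},{"xyz":[-5,0,0],"roll":0,"grip":0},{"xyz":[-5,0,0],"roll":0,"grip":0},{"xyz":[-6,0,0],"roll":0,"grip":0}])

```text
time_s: 5.25
position: [0.6256, 0.0016, 0.0047]
tcp_rot: [[0.002, 1.0, 0.0], [1.0, -0.002, 0.0], [0.0, 0.0, -1.0]]
force: [0.1, 1.2, 0.5]
opening: 0.004
grasp_force: 0.1
```

move_arm(increments=[{"xyz":[-6,0,0],"roll":0,"grip":0},{"xyz":[-6,0,0],"roll":0,"grip":0},{"xyz":[-6,0,0],"roll":0,"grip":0},{"xyz":[-6,0,0],"roll":0,"grip":0},{"xyz":[-6,0,0],"roll":0,"grip":0}])

```text
time_s: 5.67
position: [0.6255, -0.0287, 0.0045]
tcp_rot: [[0.002, 1.0, -0.0], [1.0, -0.002, 0.0], [0.0, -0.0, -1.0]]
force: [-0.4, 0.1, 0.1]
opening: 0.006
grasp_force: 0.1
```

```bash
python3 meas.py top2
```

```text
180 mean [ 602.7 -217.5] corners [[516.0, -215.0], [520.0, -239.0], [680.0, -216.0], [676.0, -191.0]]
189 mean [581.  -12.4] corners [[548.0, -17.0], [606.0, -32.0], [611.0, -10.0], [554.0, 5.0]]
127 mean [578.8  75.9] corners [[555.0, 76.0], [596.0, 60.0], [602.0, 76.0], [562.0, 92.0]]
94 mean [ 553.7 -190.1] corners [[536.0, -197.0], [567.0, -203.0], [572.0, -182.0], [540.0, -175.0]]
5.7167 [ 0.62574932 -0.02985909  0.00453148] [-1.02556687  0.0689335  -0.15938299]
```

```bash
python3 -c "
from h import *
im,d=save('scene','s1'); a=im[170:330,230:470,::-1]; cv2.imwrite('pics/s1c.png',cv2.resize(a,None,fx=3,fy=3,interpolation=2))"
```

```text
(no output)
```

View pics/s1c.png

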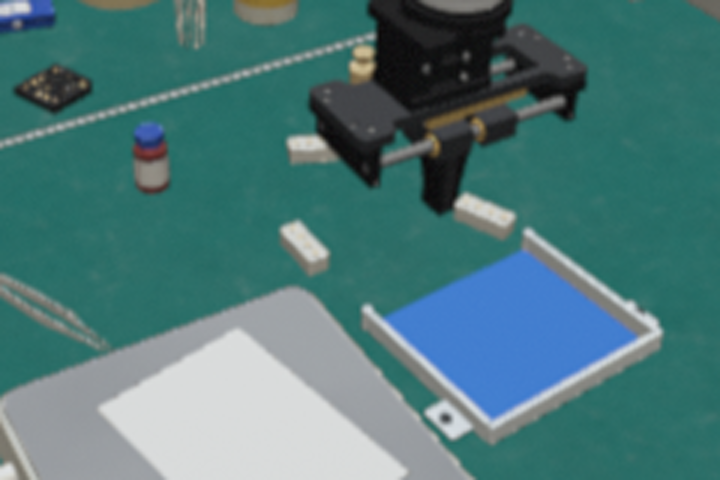

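```bash
cat > ms.py <<'E'
from h import *
import sys
im,d=save("scene",sys.argv[1]); C=cloud("scene",d); hs=cv2.cvtColor(im,cv2.COLOR_RGB2HSV)
m=(C[...,2]>.009)&(C[...,2]<.019)&(hs[...,1]<75)&(hs[...,2]>150)&(C[...,0]>.48)&(C[...,0]<.67)&(C[...,1]<.12)&(C[...,1]>-.235)&(d>0)
n,l,s,_=cv2.connectedComponentsWithStats(m.astype(np.uint8),connectivity=4)
for i in range(1,n):
    if s[i,4]<25: continue
    p=C[l==i][:,:2]*1000; rc=cv2.minAreaRect(p.astype(np.float32)); print(s[i,4],p.mean(0).round(),cv2.boxPoints(rc).round().tolist())
    
s=bot.read_state(); print(s["time_s"],s["position"].round(4) if hasattr(s["position"],"round") else s["position"])
m2=(hs[...,2]<60)&(C[...,2]>.004)&(C[...,2]<.05)&(abs(C[...,0]-s["position"][0])<.04)&(abs(C[...,1]-s["position"][1])<.04)
p=C[m2]*1000; print("finger",len(p),np.percentile(p,[2,50,98],axis=0).round().tolist() if len(p) else "")
E
python3 ms.py s2
```

```text
54 [573.  74.] [[558.0, 76.0], [583.0, 61.0], [591.0, 75.0], [567.0, 89.0]]
98 [645. -62.] [[626.0, -46.0], [646.0, -84.0], [663.0, -75.0], [644.0, -37.0]]
104 [511. -29.] [[503.0, -49.0], [520.0, -49.0], [521.0, -6.0], [504.0, -6.0]]
423 [ 587. -191.] [[508.0, -109.0], [519.0, -235.0], [669.0, -223.0], [659.0, -96.0]]
5.8167 [ 0.6256 -0.0287  0.0045]
finger 186 [[612.0, -43.0, 8.0], [619.0, -39.0, 30.0], [636.0, -22.0, 49.0]]
```

A has swung about 27° towards +x because the finger was off-centre. I'll square it up by pushing its side towards -x.

move_arm(increments=[{"xyz":[8,0,0],"roll":0,"grip":0},{"xyz":[0,0,-30],"roll":0,"grip":0},{"xyz":[-10,30,-10],"roll":0,"grip":0},{"xyz":[-18,20,0],"roll":0,"grip":0},{"xyz":[-15,16,0],"roll":0,"grip":0}])

```text
time_s: 6.23
position: [0.6942, -0.0625, 0.0463]
tcp_rot: [[-0.0, 1.0, 0.004], [1.0, 0.0, -0.001], [-0.001, 0.004, -1.0]]
force: [-0.3, 0.4, 0.1]
opening: 0.008
grasp_force: 0.0
```

move_arm(increments=[{"xyz":[0,0,0],"roll":0,"grip":0},{"xyz":[0,0,0],"roll":0,"grip":0}])

```text
time_s: 6.4
position: [0.692, -0.0629, 0.0445]
tcp_rot: [[0.002, 1.0, 0.0], [1.0, -0.002, 0.0], [0.0, 0.0, -1.0]]
force: [-0.4, 0.1, -0.4]
opening: 0.005
grasp_force: 0.0
```

move_arm(increments=[{"xyz":[0,0,20],"roll":0,"grip":0},{"xyz":[0,0,19],"roll":0,"grip":0},{"xyz":[0,0,0],"roll":0,"grip":0},{"xyz":[0,-4,0],"roll":0,"grip":0},{"xyz":[0,-4,0],"roll":0,"grip":0}])

```text
time_s: 6.82
position: [0.6829, -0.0622, 0.0059]
tcp_rot: [[0.001, 1.0, -0.0], [1.0, -0.001, 0.0], [0.0, -0.0, -1.0]]
force: [-0.8, 0.2, 0.5]
opening: 0.005
grasp_force: 0.0
```

move_arm(increments=[{"xyz":[0,-4,0],"roll":0,"grip":0},{"xyz":[0,-4,0],"roll":0,"grip":0},{"xyz":[0,-4,0],"roll":0,"grip":0},{"xyz":[0,-4,0],"roll":0,"grip":0},{"xyz":[0,-4,0],"roll":0,"grip":0}])

```text
time_s: 7.23
position: [0.6633, -0.0632, 0.0061]
tcp_rot: [[0.002, 1.0, 0.001], [1.0, -0.002, -0.0], [-0.0, 0.001, -1.0]]
force: [0.7, 0.9, 0.0]
opening: 0.007
grasp_force: 0.1
```

move_arm(increments=[{"xyz":[0,-4,0],"roll":0,"grip":0},{"xyz":[0,-4,0],"roll":0,"grip":0},{"xyz":[0,-4,0],"roll":0,"grip":0},{"xyz":[0,-4,0],"roll":0,"grip":0},{"xyz":[0,-4,0],"roll":0,"grip":0}])

```text
time_s: 7.65
position: [0.6432, -0.0631, 0.0055]
tcp_rot: [[0.002, 1.0, 0.0], [1.0, -0.002, -0.0], [-0.0, 0.0, -1.0]]
force: [-0.4, -0.2, -0.4]
opening: 0.007
grasp_force: 0.1
```

move_arm(increments=[{"xyz":[0,8,0],"roll":0,"grip":0},{"xyz":[0,0,-30],"roll":0,"grip":0},{"xyz":[30,0,-10],"roll":0,"grip":0},{"xyz":[30,0,0],"roll":0,"grip":0},{"xyz":[0,0,0],"roll":0,"grip":0}])

```text
time_s: 8.07
position: [0.6523, 0.0017, 0.0466]
tcp_rot: [[-0.001, 1.0, 0.002], [1.0, 0.001, 0.002], [0.002, 0.002, -1.0]]
force: [-0.9, 0.3, -0.4]
opening: 0.004
grasp_force: 0.0
```

```bash
python3 ms.py s3
```

```text
84 [580.  72.] [[559.0, 70.0], [600.0, 59.0], [604.0, 77.0], [564.0, 88.0]]
99 [625. -60.] [[617.0, -81.0], [632.0, -81.0], [633.0, -37.0], [618.0, -37.0]]
102 [511. -29.] [[503.0, -7.0], [504.0, -50.0], [521.0, -50.0], [520.0, -7.0]]
422 [ 587. -191.] [[509.0, -108.0], [518.0, -235.0], [669.0, -224.0], [659.0, -96.0]]
8.1167 [ 6.52e-01 -3.00e-04  4.60e-02]
finger 6 [[644.0, -10.0, 48.0], [652.0, -8.0, 49.0], [659.0, 6.0, 50.0]]
```

move_arm(increments=[{"xyz":[0,-28,0],"roll":0,"grip":0},{"xyz":[0,0,20],"roll":0,"grip":0},{"xyz":[0,0,21],"roll":0,"grip":0},{"xyz":[0,0,0],"roll":0,"grip":0},{"xyz":[0,0,0],"roll":0,"grip":0}])

```text
time_s: 8.53
position: [0.6232, -0.0037, 0.0035]
tcp_rot: [[0.003, 1.0, -0.002], [1.0, -0.003, 0.0], [0.0, -0.002, -1.0]]
force: [-0.3, 0.5, -0.1]
opening: 0.006
grasp_force: 0.0
```

move_arm(increments=[{"xyz":[-7,0,0],"roll":0,"grip":0},{"xyz":[-7,0,0],"roll":0,"grip":0},{"xyz":[-5,0,0],"roll":0,"grip":0},{"xyz":[-4,0,0],"roll":0,"grip":0},{"xyz":[-4,0,0],"roll":0,"grip":0}])

```text
time_s: 8.95
position: [0.624, -0.0309, 0.0052]
tcp_rot: [[0.003, 1.0, 0.001], [1.0, -0.003, -0.0], [-0.0, 0.001, -1.0]]
force: [0.4, 0.3, 0.7]
opening: 0.005
grasp_force: 0.1
```

move_arm(increments=[{"xyz":[-5,0,0],"roll":0,"grip":0},{"xyz":[-5,0,0],"roll":0,"grip":0},{"xyz":[-5,0,0],"roll":0,"grip":0},{"xyz":[-5,0,0],"roll":0,"grip":0},{"xyz":[-5,0,0],"roll":0,"grip":0}])

```text
time_s: 9.37
position: [0.6235, -0.0555, 0.0046]
tcp_rot: [[0.002, 1.0, 0.0], [1.0, -0.002, -0.0], [-0.0, 0.0, -1.0]]
force: [-0.6, -0.0, -0.2]
opening: 0.003
grasp_force: 0.1
```

```bash
python3 ms.py s4
```

```text
65 [576.  74.] [[558.0, 73.0], [589.0, 60.0], [596.0, 76.0], [565.0, 89.0]]
103 [511. -29.] [[503.0, -7.0], [504.0, -50.0], [521.0, -49.0], [520.0, -7.0]]
106 [624. -89.] [[613.0, -109.0], [631.0, -110.0], [634.0, -66.0], [616.0, -65.0]]
421 [ 587. -191.] [[509.0, -107.0], [519.0, -236.0], [669.0, -223.0], [659.0, -95.0]]
9.4167 [ 0.6237 -0.0565  0.0046]
finger 174 [[610.0, -69.0, 9.0], [616.0, -64.0, 32.0], [634.0, -47.0, 49.0]]
```

move_arm(increments=[{"xyz":[-6,0,0],"roll":0,"grip":0},{"xyz":[-6,0,0],"roll":0,"grip":0},{"xyz":[-6,0,0],"roll":0,"grip":0},{"xyz":[-6,0,0],"roll":0,"grip":0},{"xyz":[-6,0,0],"roll":0,"grip":0}])

```text
time_s: 9.83
position: [0.6234, -0.0857, 0.0045]
tcp_rot: [[0.002, 1.0, -0.0], [1.0, -0.002, -0.0], [-0.0, -0.0, -1.0]]
force: [0.1, 0.1, -0.2]
opening: 0.006
grasp_force: 0.1
```

move_arm(increments=[{"xyz":[-6,0,0],"roll":0,"grip":0},{"xyz":[-6,0,0],"roll":0,"grip":0},{"xyz":[-6,0,0],"roll":0,"grip":0},{"xyz":[-6,0,0],"roll":0,"grip":0},{"xyz":[-6,0,0],"roll":0,"grip":0}])

```text
time_s: 10.25
position: [0.6234, -0.1157, 0.0046]
tcp_rot: [[0.002, 1.0, 0.0], [1.0, -0.002, -0.0], [-0.0, 0.0, -1.0]]
force: [0.3, 0.9, 1.0]
opening: 0.004
grasp_force: 0.1
```

move_arm(increments=[{"xyz":[-6,0,0],"roll":0,"grip":0},{"xyz":[-6,0,0],"roll":0,"grip":0},{"xyz":[-6,0,0],"roll":0,"grip":0},{"xyz":[-5,0,0],"roll":0,"grip":0},{"xyz":[-4,0,0],"roll":0,"grip":0}])

```text
time_s: 10.67
position: [0.6234, -0.1427, 0.0046]
tcp_rot: [[0.002, 1.0, 0.0], [1.0, -0.002, -0.0], [-0.0, 0.0, -1.0]]
force: [0.3, 0.3, 0.4]
opening: 0.009
grasp_force: 0.1
```

move_arm(increments=[{"xyz":[-3,0,0],"roll":0,"grip":0},{"xyz":[-3,0,0],"roll":0,"grip":0},{"xyz":[-2,0,0],"roll":0,"grip":0},{"xyz":[8,0,0],"roll":0,"grip":0},{"xyz":[0,0,-20],"roll":0,"grip":0}])

```text
time_s: 11.08
position: [0.6201, -0.1395, 0.0212]
tcp_rot: [[0.002, 1.0, -0.008], [1.0, -0.002, 0.004], [0.004, -0.008, -1.0]]
force: [-0.2, 1.3, -0.9]
opening: 0.007
grasp_force: 0.0
```

move_arm(increments=[{"xyz":[0,0,-35],"roll":0,"grip":0},{"xyz":[30,-20,0],"roll":0,"grip":0},{"xyz":[30,-20,0],"roll":0,"grip":0},{"xyz":[30,-20,0],"roll":0,"grip":0},{"xyz":[0,0,0],"roll":0,"grip":0}])

```text
time_s: 11.5
position: [0.5561, -0.0452, 0.0591]
tcp_rot: [[-0.002, 1.0, -0.011], [1.0, 0.002, 0.004], [0.004, -0.011, -1.0]]
force: [-0.9, -0.7, -1.2]
opening: 0.008
grasp_force: 0.0
```

```bash
python3 ms.py s5
```

```text
54 [587.  69.] [[571.0, 68.0], [597.0, 58.0], [603.0, 72.0], [576.0, 82.0]]
105 [511. -29.] [[503.0, -50.0], [520.0, -51.0], [521.0, -7.0], [504.0, -7.0]]
424 [ 587. -191.] [[508.0, -108.0], [519.0, -236.0], [669.0, -223.0], [658.0, -96.0]]
132 [ 624. -185.] [[614.0, -163.0], [615.0, -206.0], [634.0, -206.0], [633.0, -163.0]]
11.55 [ 0.5596 -0.0478  0.0594]
finger 0
```

move_arm(increments=[{"xyz":[7,-29,0],"roll":0,"grip":0},{"xyz":[7,-29,0],"roll":0,"grip":0},{"xyz":[6,-29,0],"roll":0,"grip":0},{"xyz":[0,0,0],"roll":0,"grip":0},{"xyz":[0,0,0],"roll":0,"grip":0}])

```text
time_s: 11.97
position: [0.4755, -0.0313, 0.0596]
tcp_rot: [[0.002, 1.0, -0.001], [1.0, -0.002, 0.0], [0.0, -0.001, -1.0]]
force: [0.9, -0.5, 0.7]
opening: 0.007
grasp_force: 0.0
```

move_arm(increments=[{"xyz":[0,0,20],"roll":0,"grip":0},{"xyz":[0,0,20],"roll":0,"grip":0},{"xyz":[0,0,14],"roll":0,"grip":0},{"xyz":[0,0,0],"roll":0,"grip":0},{"xyz":[0,0,0],"roll":0,"grip":0}])

```text
time_s: 12.38
position: [0.4781, -0.0323, 0.005]
tcp_rot: [[0.002, 1.0, 0.001], [1.0, -0.002, -0.0], [-0.0, 0.001, -1.0]]
force: [0.7, -0.6, 0.8]
opening: 0.006
grasp_force: 0.0
```

Shift +5 in y, then push C towards +x from 478 to about 528.

move_arm(increments=[{"xyz":[5,0,0],"roll":0,"grip":0},{"xyz":[0,3,0],"roll":0,"grip":0},{"xyz":[0,4,0],"roll":0,"grip":0},{"xyz":[0,4,0],"roll":0,"grip":0},{"xyz":[0,4,0],"roll":0,"grip":0}])

```text
time_s: 12.8
position: [0.4928, -0.0269, 0.0062]
tcp_rot: [[0.002, 1.0, 0.002], [1.0, -0.002, -0.001], [-0.001, 0.002, -1.0]]
force: [0.2, 0.1, -0.2]
opening: 0.004
grasp_force: 0.0
```

move_arm(increments=[{"xyz":[0,4,0],"roll":0,"grip":0},{"xyz":[0,4,0],"roll":0,"grip":0},{"xyz":[0,4,0],"roll":0,"grip":0},{"xyz":[0,4,0],"roll":0,"grip":0},{"xyz":[0,4,0],"roll":0,"grip":0}])

```text
time_s: 13.22
position: [0.5119, -0.0268, 0.0055]
tcp_rot: [[0.002, 1.0, -0.0], [1.0, -0.002, 0.0], [0.0, -0.0, -1.0]]
force: [-0.6, -0.2, 0.6]
opening: 0.008
grasp_force: 0.1
```

move_arm(increments=[{"xyz":[0,4,0],"roll":0,"grip":0},{"xyz":[0,4,0],"roll":0,"grip":0},{"xyz":[0,4,0],"roll":0,"grip":0},{"xyz":[0,3,0],"roll":0,"grip":0},{"xyz":[0,0,0],"roll":0,"grip":0}])

```text
time_s: 13.63
position: [0.5277, -0.027, 0.0056]
tcp_rot: [[0.002, 1.0, 0.001], [1.0, -0.002, -0.0], [-0.0, 0.001, -1.0]]
force: [-0.1, -1.1, 0.6]
opening: 0.006
grasp_force: 0.0
```

move_arm(increments=[{"xyz":[0,-8,0],"roll":0,"grip":0},{"xyz":[0,0,-30],"roll":0,"grip":0},{"xyz":[30,9,-10],"roll":0,"grip":0},{"xyz":[30,9,0],"roll":0,"grip":0},{"xyz":[0,10,0],"roll":0,"grip":0}])

```text
time_s: 14.05
position: [0.5449, 0.0371, 0.0464]
tcp_rot: [[-0.001, 1.0, -0.001], [1.0, 0.001, 0.001], [0.001, -0.001, -1.0]]
force: [-0.5, -0.4, -0.8]
opening: 0.004
grasp_force: 0.0
```

```bash
python3 ms.py s6
```

```text
37 [591.  68.] [[580.0, 65.0], [594.0, 57.0], [604.0, 73.0], [590.0, 82.0]]
102 [545. -29.] [[537.0, -49.0], [554.0, -50.0], [555.0, -8.0], [538.0, -8.0]]
422 [ 587. -190.] [[509.0, -108.0], [519.0, -235.0], [668.0, -223.0], [658.0, -96.0]]
132 [ 624. -185.] [[614.0, -162.0], [615.0, -205.0], [633.0, -205.0], [632.0, -162.0]]
14.1 [0.5485 0.0351 0.0463]
finger 10 [[537.0, 26.0, 47.0], [538.0, 34.0, 49.0], [549.0, 47.0, 50.0]]
```

move_arm(increments=[{"xyz":[0,-3,0],"roll":0,"grip":0},{"xyz":[0,0,20],"roll":0,"grip":0},{"xyz":[0,0,20],"roll":0,"grip":0},{"xyz":[0,0,0],"roll":0,"grip":0},{"xyz":[0,0,0],"roll":0,"grip":0}])

```text
time_s: 14.52
position: [0.5413, 0.0326, 0.0046]
tcp_rot: [[0.003, 1.0, -0.005], [1.0, -0.003, 0.001], [0.001, -0.005, -1.0]]
force: [0.3, -0.1, 0.6]
opening: 0.004
grasp_force: 0.0
```

move_arm(increments=[{"xyz":[-8,0,0],"roll":0,"grip":0},{"xyz":[-8,0,0],"roll":0,"grip":0},{"xyz":[-5,0,0],"roll":0,"grip":0},{"xyz":[-4,0,0],"roll":0,"grip":0},{"xyz":[-4,0,0],"roll":0,"grip":0}])

```text
time_s: 14.93
position: [0.544, 0.0032, 0.0062]
tcp_rot: [[0.003, 1.0, 0.001], [1.0, -0.003, -0.0], [-0.0, 0.001, -1.0]]
force: [-0.1, -0.3, -0.7]
opening: 0.002
grasp_force: 0.1
```

move_arm(increments=[{"xyz":[-4,0,0],"roll":0,"grip":0},{"xyz":[-5,0,0],"roll":0,"grip":0},{"xyz":[-5,0,0],"roll":0,"grip":0},{"xyz":[-5,0,0],"roll":0,"grip":0},{"xyz":[-5,0,0],"roll":0,"grip":0}])

```text
time_s: 15.35
position: [0.5435, -0.0203, 0.0055]
tcp_rot: [[0.002, 1.0, -0.0], [1.0, -0.002, 0.0], [0.0, -0.0, -1.0]]
force: [0.2, 0.3, 0.0]
opening: 0.005
grasp_force: 0.1
```

move_arm(increments=[{"xyz":[-5,0,0],"roll":0,"grip":0},{"xyz":[-5,0,0],"roll":0,"grip":0},{"xyz":[-5,0,0],"roll":0,"grip":0},{"xyz":[-5,0,0],"roll":0,"grip":0},{"xyz":[-5,0,0],"roll":0,"grip":0}])

```text
time_s: 15.77
position: [0.5435, -0.0454, 0.0055]
tcp_rot: [[0.002, 1.0, -0.0], [1.0, -0.002, 0.0], [0.0, -0.0, -1.0]]
force: [-0.1, 0.1, 0.3]
opening: 0.009
grasp_force: 0.1
```

```bash
python3 ms.py s7
```

```text
423 [ 587. -191.] [[508.0, -109.0], [520.0, -236.0], [670.0, -222.0], [658.0, -95.0]]
114 [545. -79.] [[537.0, -54.0], [537.0, -100.0], [553.0, -100.0], [553.0, -54.0]]
132 [ 624. -185.] [[614.0, -205.0], [633.0, -205.0], [633.0, -162.0], [615.0, -161.0]]
15.8167 [ 0.5438 -0.0462  0.0055]
finger 168 [[531.0, -58.0, 10.0], [537.0, -55.0, 33.0], [554.0, -38.0, 49.0]]
```

move_arm(increments=[{"xyz":[-6,0,0],"roll":0,"grip":0},{"xyz":[-6,0,0],"roll":0,"grip":0},{"xyz":[-6,0,0],"roll":0,"grip":0},{"xyz":[-6,0,0],"roll":0,"grip":0},{"xyz":[-6,0,0],"roll":0,"grip":0}])

```text
time_s: 16.23
position: [0.5435, -0.0755, 0.0055]
tcp_rot: [[0.002, 1.0, 0.0], [1.0, -0.002, -0.0], [-0.0, 0.0, -1.0]]
force: [0.4, 0.3, -0.4]
opening: 0.004
grasp_force: 0.1
```

move_arm(increments=[{"xyz":[-6,0,0],"roll":0,"grip":0},{"xyz":[-6,0,0],"roll":0,"grip":0},{"xyz":[-6,0,0],"roll":0,"grip":0},{"xyz":[-6,0,0],"roll":0,"grip":0},{"xyz":[-6,0,0],"roll":0,"grip":0}])

```text
time_s: 16.65
position: [0.5434, -0.1055, 0.0055]
tcp_rot: [[0.002, 1.0, -0.0], [1.0, -0.002, 0.0], [0.0, -0.0, -1.0]]
force: [-0.3, -0.5, -0.1]
opening: 0.003
grasp_force: 0.1
```

move_arm(increments=[{"xyz":[-6,0,0],"roll":0,"grip":0},{"xyz":[-6,0,0],"roll":0,"grip":0},{"xyz":[-6,0,0],"roll":0,"grip":0},{"xyz":[-6,0,0],"roll":0,"grip":0},{"xyz":[-6,0,0],"roll":0,"grip":0}])

```text
time_s: 17.07
position: [0.5433, -0.1354, 0.0055]
tcp_rot: [[0.002, 1.0, 0.0], [1.0, -0.002, -0.0], [-0.0, 0.0, -1.0]]
force: [0.4, 0.0, -0.6]
opening: 0.001
grasp_force: 0.1
```

move_arm(increments=[{"xyz":[-6,0,0],"roll":0,"grip":0},{"xyz":[-5,0,0],"roll":0,"grip":0},{"xyz":[-4,0,0],"roll":0,"grip":0},{"xyz":[-3,0,0],"roll":0,"grip":0},{"xyz":[-2,0,0],"roll":0,"grip":0}])

```text
time_s: 17.48
position: [0.5433, -0.1552, 0.0056]
tcp_rot: [[0.002, 1.0, 0.0], [1.0, -0.002, -0.0], [-0.0, 0.0, -1.0]]
force: [0.5, 0.6, 0.6]
opening: 0.003
grasp_force: 0.1
```

move_arm(increments=[{"xyz":[8,0,0],"roll":0,"grip":0},{"xyz":[0,0,-25],"roll":0,"grip":0},{"xyz":[0,0,-40],"roll":0,"grip":0},{"xyz":[38,0,-10],"roll":0,"grip":0},{"xyz":[38,5,0],"roll":0,"grip":0}])

```text
time_s: 17.9
position: [0.5504, -0.0717, 0.0839]
tcp_rot: [[0.006, 1.0, 0.006], [1.0, -0.006, -0.002], [-0.002, 0.006, -1.0]]
force: [0.1, 1.3, -0.7]
opening: 0.002
grasp_force: 0.0
```

move_arm(increments=[{"xyz":[38,6,0],"roll":0,"grip":0},{"xyz":[38,6,0],"roll":0,"grip":0},{"xyz":[38,6,0],"roll":0,"grip":0},{"xyz":[38,6,0],"roll":0,"grip":0},{"xyz":[38,6,0],"roll":0,"grip":0}])

```text
time_s: 18.32
position: [0.5781, 0.1219, 0.0806]
tcp_rot: [[0.001, 1.0, -0.001], [1.0, -0.001, 0.0], [0.0, -0.001, -1.0]]
force: [0.8, 0.2, 0.6]
opening: 0.004
grasp_force: 0.0
```

move_arm(increments=[{"xyz":[0,0,0],"roll":0,"grip":0},{"xyz":[0,0,0],"roll":0,"grip":0}])

```text
time_s: 18.48
position: [0.5781, 0.1221, 0.0805]
tcp_rot: [[-0.003, 1.0, -0.0], [1.0, 0.003, -0.0], [-0.0, -0.0, -1.0]]
force: [-0.4, -0.5, 0.2]
opening: 0.002
grasp_force: 0.0
```

```bash
python3 ms.py s8
```

```text
84 [580.  72.] [[558.0, 73.0], [597.0, 58.0], [604.0, 74.0], [565.0, 89.0]]
423 [ 587. -191.] [[508.0, -108.0], [519.0, -236.0], [670.0, -223.0], [659.0, -95.0]]
132 [ 624. -185.] [[615.0, -162.0], [615.0, -205.0], [633.0, -205.0], [632.0, -162.0]]
149 [ 544. -190.] [[536.0, -168.0], [536.0, -210.0], [553.0, -210.0], [553.0, -168.0]]
18.5333 [0.578  0.1204 0.0804]
finger 0
```

move_arm(increments=[{"xyz":[0,0,25],"roll":0,"grip":0},{"xyz":[0,0,25],"roll":0,"grip":0},{"xyz":[0,0,15],"roll":0,"grip":0},{"xyz":[0,0,10],"roll":0,"grip":0},{"xyz":[0,0,0],"roll":0,"grip":0}])

```text
time_s: 18.95
position: [0.577, 0.1177, 0.0035]
tcp_rot: [[0.004, 1.0, -0.005], [1.0, -0.004, -0.0], [-0.0, -0.005, -1.0]]
force: [0.0, 0.6, 0.8]
opening: 0.003
grasp_force: 0.0
```

move_arm(increments=[{"xyz":[-6,0,0],"roll":0,"grip":0},{"xyz":[-5,0,0],"roll":0,"grip":0},{"xyz":[-4,0,0],"roll":0,"grip":0},{"xyz":[-4,0,0],"roll":0,"grip":0},{"xyz":[-4,0,0],"roll":0,"grip":0}])

```text
time_s: 19.37
position: [0.5794, 0.0954, 0.0065]
tcp_rot: [[0.002, 1.0, 0.002], [1.0, -0.002, -0.0], [-0.0, 0.002, -1.0]]
force: [0.5, 1.0, -0.3]
opening: 0.007
grasp_force: 0.1
```

move_arm(increments=[{"xyz":[-4,0,0],"roll":0,"grip":0},{"xyz":[-4,0,0],"roll":0,"grip":0},{"xyz":[-4,0,0],"roll":0,"grip":0},{"xyz":[-4,0,0],"roll":0,"grip":0},{"xyz":[-4,0,0],"roll":0,"grip":0}])

```text
time_s: 19.78
position: [0.5788, 0.0758, 0.0056]
tcp_rot: [[0.002, 1.0, 0.0], [1.0, -0.002, 0.0], [0.0, 0.0, -1.0]]
force: [0.6, 0.9, -0.1]
opening: 0.006
grasp_force: 0.1
```

move_arm(increments=[{"xyz":[-4,0,0],"roll":0,"grip":0},{"xyz":[-4,0,0],"roll":0,"grip":0},{"xyz":[-4,0,0],"roll":0,"grip":0},{"xyz":[-4,0,0],"roll":0,"grip":0},{"xyz":[-4,0,0],"roll":0,"grip":0}])

```text
time_s: 20.2
position: [0.5787, 0.0557, 0.0055]
tcp_rot: [[0.002, 1.0, -0.0], [1.0, -0.002, -0.0], [-0.0, -0.0, -1.0]]
force: [-1.0, 0.4, -1.0]
opening: 0.008
grasp_force: 0.1
```

```bash
python3 ms.py s9
```

```text
88 [581.  35.] [[561.0, 29.0], [599.0, 23.0], [603.0, 44.0], [564.0, 50.0]]
423 [ 587. -191.] [[508.0, -107.0], [517.0, -234.0], [669.0, -223.0], [660.0, -96.0]]
132 [ 624. -185.] [[615.0, -205.0], [633.0, -205.0], [633.0, -163.0], [615.0, -163.0]]
148 [ 544. -190.] [[536.0, -210.0], [552.0, -210.0], [552.0, -168.0], [536.0, -168.0]]
20.25 [0.5788 0.055  0.0055]
finger 144 [[566.0, 42.0, 12.0], [573.0, 46.0, 34.0], [590.0, 64.0, 50.0]]
```

move_arm(increments=[{"xyz":[-6,0,0],"roll":0,"grip":0},{"xyz":[-6,0,0],"roll":0,"grip":0},{"xyz":[-6,0,0],"roll":0,"grip":0},{"xyz":[-6,0,0],"roll":0,"grip":0},{"xyz":[-6,0,0],"roll":0,"grip":0}])

```text
time_s: 20.67
position: [0.5787, 0.0254, 0.0056]
tcp_rot: [[0.002, 1.0, 0.0], [1.0, -0.002, -0.0], [-0.0, 0.0, -1.0]]
force: [1.0, -0.6, 0.2]
opening: 0.009
grasp_force: 0.0
```

move_arm(increments=[{"xyz":[-6,0,0],"roll":0,"grip":0},{"xyz":[-6,0,0],"roll":0,"grip":0},{"xyz":[-6,0,0],"roll":0,"grip":0},{"xyz":[-6,0,0],"roll":0,"grip":0},{"xyz":[-6,0,0],"roll":0,"grip":0}])

```text
time_s: 21.08
position: [0.5786, -0.0046, 0.0055]
tcp_rot: [[0.002, 1.0, -0.0], [1.0, -0.002, 0.0], [0.0, -0.0, -1.0]]
force: [-0.4, -0.1, 0.2]
opening: 0.005
grasp_force: 0.0
```

move_arm(increments=[{"xyz":[-6,0,0],"roll":0,"grip":0},{"xyz":[-6,0,0],"roll":0,"grip":0},{"xyz":[-6,0,0],"roll":0,"grip":0},{"xyz":[-6,0,0],"roll":0,"grip":0},{"xyz":[-6,0,0],"roll":0,"grip":0}])

```text
time_s: 21.5
position: [0.5786, -0.0345, 0.0056]
tcp_rot: [[0.002, 1.0, 0.0], [1.0, -0.002, -0.0], [-0.0, 0.0, -1.0]]
force: [0.5, 0.7, 0.0]
opening: 0.01
grasp_force: 0.0
```

```bash
python3 ms.py s10
```

```text
106 [581. -55.] [[560.0, -63.0], [602.0, -65.0], [603.0, -44.0], [561.0, -42.0]]
423 [ 587. -191.] [[508.0, -107.0], [520.0, -236.0], [670.0, -222.0], [658.0, -94.0]]
132 [ 624. -185.] [[614.0, -163.0], [615.0, -205.0], [633.0, -205.0], [632.0, -163.0]]
149 [ 544. -190.] [[536.0, -212.0], [553.0, -212.0], [553.0, -167.0], [536.0, -167.0]]
21.55 [ 0.5788 -0.0356  0.0056]
finger 163 [[565.0, -47.0, 11.0], [572.0, -44.0, 33.0], [588.0, -26.0, 49.0]]
```

move_arm(increments=[{"xyz":[-6,0,0],"roll":0,"grip":0},{"xyz":[-6,0,0],"roll":0,"grip":0},{"xyz":[-6,0,0],"roll":0,"grip":0},{"xyz":[-6,0,0],"roll":0,"grip":0},{"xyz":[-6,0,0],"roll":0,"grip":0}])

```text
time_s: 21.97
position: [0.5785, -0.0645, 0.0056]
tcp_rot: [[0.002, 1.0, 0.0], [1.0, -0.002, -0.0], [-0.0, 0.0, -1.0]]
force: [0.2, 1.1, 0.1]
opening: 0.006
grasp_force: 0.1
```

move_arm(increments=[{"xyz":[-6,0,0],"roll":0,"grip":0},{"xyz":[-6,0,0],"roll":0,"grip":0},{"xyz":[-6,0,0],"roll":0,"grip":0},{"xyz":[-6,0,0],"roll":0,"grip":0},{"xyz":[-6,0,0],"roll":0,"grip":0}])

```text
time_s: 22.38
position: [0.5784, -0.0945, 0.0055]
tcp_rot: [[0.002, 1.0, 0.0], [1.0, -0.002, -0.0], [-0.0, 0.0, -1.0]]
force: [0.0, -0.2, -0.1]
opening: 0.001
grasp_force: 0.1
```

move_arm(increments=[{"xyz":[-6,0,0],"roll":0,"grip":0},{"xyz":[-6,0,0],"roll":0,"grip":0},{"xyz":[-5,0,0],"roll":0,"grip":0},{"xyz":[-5,0,0],"roll":0,"grip":0},{"xyz":[-5,0,0],"roll":0,"grip":0}])

```text
time_s: 22.8
position: [0.5783, -0.1214, 0.0055]
tcp_rot: [[0.002, 1.0, -0.0], [1.0, -0.002, 0.0], [0.0, -0.0, -1.0]]
force: [-0.2, 0.6, -0.5]
opening: 0.005
grasp_force: 0.1
```

move_arm(increments=[{"xyz":[-5,0,0],"roll":0,"grip":0},{"xyz":[-4,0,0],"roll":0,"grip":0},{"xyz":[-3,0,0],"roll":0,"grip":0},{"xyz":[-2,0,0],"roll":0,"grip":0},{"xyz":[8,0,0],"roll":0,"grip":0}])

```text
time_s: 23.22
position: [0.579, -0.1285, 0.0057]
tcp_rot: [[0.004, 1.0, 0.001], [1.0, -0.004, -0.001], [-0.001, 0.001, -1.0]]
force: [0.1, -0.5, 0.2]
opening: 0.009
grasp_force: 0.0
```

move_arm(increments=[{"xyz":[0,0,-30],"roll":0,"grip":0},{"xyz":[0,0,-40],"roll":0,"grip":0},{"xyz":[0,0,-40],"roll":0,"grip":0},{"xyz":[30,0,-25],"roll":0,"grip":0},{"xyz":[30,0,-25],"roll":0,"grip":0}])

```text
time_s: 23.63
position: [0.5791, -0.0669, 0.1678]
tcp_rot: [[0.005, 1.0, 0.003], [1.0, -0.005, -0.001], [-0.001, 0.003, -1.0]]
force: [-0.2, 0.1, 0.2]
opening: 0.002
grasp_force: 0.0
```

move_arm(increments=[{"xyz":[38,0,0],"roll":0,"grip":0},{"xyz":[38,0,0],"roll":0,"grip":0},{"xyz":[38,0,0],"roll":0,"grip":0},{"xyz":[38,0,0],"roll":0,"grip":0},{"xyz":[38,0,0],"roll":0,"grip":0}])

```text
time_s: 24.05
position: [0.5779, 0.1257, 0.1657]
tcp_rot: [[0.002, 1.0, -0.0], [1.0, -0.002, 0.0], [0.0, -0.0, -1.0]]
force: [0.5, 0.2, 0.7]
opening: 0.006
grasp_force: 0.0
```

move_arm(increments=[{"xyz":[30,0,0],"roll":0,"grip":0},{"xyz":[0,0,0],"roll":0,"grip":0},{"xyz":[0,0,0],"roll":0,"grip":0},{"xyz":[0,0,0],"roll":0,"grip":0}])

```text
time_s: 24.38
position: [0.5784, 0.1533, 0.1654]
tcp_rot: [[0.001, 1.0, -0.001], [1.0, -0.001, -0.001], [-0.001, -0.001, -1.0]]
force: [-0.2, -0.7, 0.2]
opening: 0.002
grasp_force: 0.0
```

```bash
python3 ms.py s11; python3 meas.py top11; python3 -c "
import cv2
a=cv2.imread('pics/s11.png')[150:330,200:470];cv2.imwrite('pics/s11c.png',cv2.resize(a,None,fx=2.9,fy=2.9,interpolation=2))"
```

```text
393 [ 593. -196.] [[508.0, -112.0], [520.0, -236.0], [670.0, -222.0], [658.0, -97.0]]
133 [ 582. -156.] [[561.0, -147.0], [561.0, -165.0], [605.0, -165.0], [605.0, -147.0]]
132 [ 624. -185.] [[615.0, -205.0], [633.0, -205.0], [634.0, -162.0], [617.0, -161.0]]
28 [ 512. -122.] [[509.0, -109.0], [510.0, -137.0], [515.0, -137.0], [514.0, -109.0]]
147 [ 544. -190.] [[536.0, -209.0], [553.0, -210.0], [553.0, -167.0], [537.0, -167.0]]
24.4333 [0.5786 0.1526 0.1654]
finger 0 
2455 mean [ 587.2 -158.3] corners [[512.0, -106.0], [523.0, -228.0], [662.0, -216.0], [651.0, -94.0]]
116 mean [ 621.6 -179.4] corners [[613.0, -199.0], [630.0, -199.0], [630.0, -160.0], [613.0, -160.0]]
135 mean [ 579.5 -151.8] corners [[559.0, -160.0], [600.0, -160.0], [600.0, -143.0], [559.0, -143.0]]
120 mean [ 543.  -184.8] corners [[534.0, -205.0], [550.0, -206.0], [552.0, -165.0], [536.0, -164.0]]
24.4833 [0.57877071 0.15211623 0.16542034] [-0.03403148 -0.15880532 -1.16580803]
```

View pics/s11c.png

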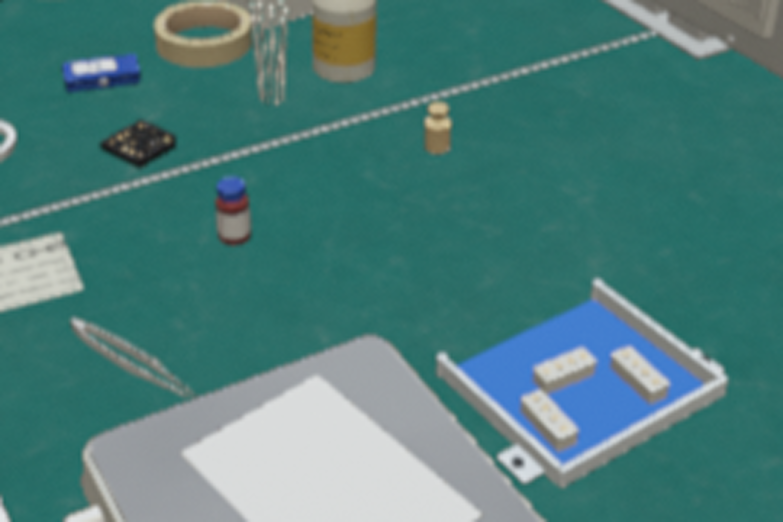

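All three blocks lie flat inside the bay, at crop px (565,368), (640,373) and (550,418). The weight (437,128) and vial (233,210) haven't moved.

```bash
python3 -c "
from rig import bot
print(bot.hand_in())"
```

```text
the job is handed in; nothing more can be done
None
```

All three terminal blocks were pushed into the blue-floored bay and lie flat, each at least 40 mm past the mouth; the weight and vial were left standing where they were, and the job was handed in at about 24.5 s.

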